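# Hold measuring tweezers at the gauge gap

## Robot

A 6-joint arm with a two-finger parallel gripper is mounted at the origin on a cart in front of the work surface, level with it; the furniture and walls round the work are solid. World frame = base frame: x ahead of the robot, y to its left, z up, the work surface at z = 0. Lengths are in mm, angles in rad, forces in N, time in s.
With the tool pointing down it reaches from about 300 to 775 mm from the base axis. Payload 14.6 kg.
Tool frame: the origin (TCP) lies on the centre line of the jaws, within the pads' length; the fingertips stand 8 mm ahead of it and the grasp point (between the pads) lies 11 mm behind it; z points along the fingers, y is the direction in which the jaws open and shut (so a half turn about z gives the same grasp; the last joint's range is limited). The gripper opens to 94 mm and grips with 3 to 60 N. Pads are 16 mm wide; open, the fingers measure 119 mm over their backs; the gripper's body (75 mm by 177 mm) begins 78 mm behind the grasp point.
Start: joints at [1.061, 0.3, 1.521, -0, 1.321, -0.067], TCP at [235.655, 496.947, 213.446] pointing down, gripper open.
Joint ranges: [-3.03, 3.03], [-0.79, 2.21], [0.23, 2.52], [-1.04, 4.18], [0, 3.07], [-2.55, 2.55]. Speed limits (rad/s): [2.22, 2.22, 2.57, 3.14, 3.14, 3.14].

## Interface

Orientations are given as [roll, pitch, yaw] about the fixed x, y, z axes, in that order (R = Rz(yaw) Ry(pitch) Rx(roll)).
In Python, from cell import read_state, cams, manip gives the robot as it stands.
- The arm moves only by the shell command python3 -m handwheel 'ROWS' [OPENING] [FORCE]. ROWS is JSON, a list of rows, each a list of 4 numbers: the shift along the tool's x, y, z in m, then the turn about the tool's z in degrees. In form: [[dx, dy, dz, turn], ...]. A call has 1 to 5 rows; each row is the pose to reach, as a shift and turn from the pose measured when the call began, along the tool's axes at that moment; what a row does not reach only later rows make up. A row lasts 1/8 s, in which the tool goes at most 62.5 mm and 10.7 degrees, less where a joint would pass 70% of its speed; a pose out of reach is approached as far as the arm can. A call with a gripper value outside its range is refused whole. OPENING is the closure, from 0 (fully open) to 1 (shut), set as the call begins (- or left out, the last holds). The fingers move at their own pace and stop on an object; FORCE is the grip in N (left out, the last holds). Time passes only in rows, so rows that repeat a pose let the fingers close. It gives the time, the measured TCP pose, the force and the opening at its end, in the units of the state.
- read_state(): the state, without advancing time (a new reading comes with each control period).
- cams.camera(name): name is "side" or "top" or "wrist"; returns the picture (400x640x3 uint8, red, green, blue); there is no depth.
- cams.get_calibration(name): a dict with "vertical_fov" (degrees; the focal length in pixels is half the picture's height over the tangent of half this angle, whatever the lens; pixels are square), "cx", "cy" (the principal point, pixels), "dist_coeffs" ([k1, k2, p1, p2, k3] as OpenCV has them; the pictures are not rectified), "R" (3x3) and "t" (3): a world point X has camera coordinates R X + t. Camera axes: x right, y down, z forward; pixel columns grow to the right and rows downward; lengths in mm; the calibration is good to about 2 mm. A picture is of the moment at which its call begins: read the wrist's pose just before it. get_calibration takes no time and is no camera call; for the wrist camera it gives the pose at the moment of the call.
- manip.sign_off(): hands the job in, once; it reports no verdict.
The state is a dict: "clock": time; "joints": joint angles; "qd": joint speeds; "effort": joint torques, N m; "eef_pos": TCP position; "eef_rot": TCP orientation; "wrist_force": force on the tool from outside, world axes, zero at the start; "moment": the same for the moment, N m; "finger_gap": finger opening in mm.
Only numpy, scipy, OpenCV 4.12 (cv2) and the standard library are available. Lean on these libraries where they do the work, as an engineer would, in place of code of your own. Each camera call takes 0.05 s, during which the arm holds its last target. There are 200 camera calls.

## Task

Prepare the sprung measuring tweezers for their open-gap zeroing: pick them up off the belt by their grip pads, bring the tips over the setting gauge, pointing along its two engraved lines towards its back plate, and squeeze until each tip stands over its own line (a 12 mm gap), hovering within a centimetre of the gauge's top. Hold that gap steady for at least two seconds and finish still holding it; never pinch the tips together, touch the gauge or push the parts lying about.

Things in the scene. Friction and masses are not known exactly. Their poses are not given: they have to be found in the camera images.
- tweezers: Sprung tweezers, 181 x 45 x 22 mm, 0.1 kg (centre of mass x = -12 mm), flat; legs close horizontally. Origin: underside, midway between the black grip pads; x to the tips (ends at x = 60 mm), y to the left leg, z up. Grey end block x -121 to -87 mm. Legs pivot at x = -85 mm; the left leg is rigid with this body, the right turns: squeezing turns the midline left by half the joint angle.
- grip (a point): Midway between the two flat black grip pads, 11 mm above the tweezers' underside. Each pad is 38 mm long (along x), 7 mm thick, 22 mm high; 45 mm over their outer faces when open, 34 mm at the 12 mm tip gap, where the pads are parallel.
- tweezers_leg (a joint): Angle of the right leg: 0 with the tweezers open (tip gap 30 mm), growing as they are squeezed; about 0.124 rad at the 12 mm gap; tips meet near 0.2. Gap = 30 mm - 145 mm x angle. A spring opens them: about 3 N at the pads when open, 10 N at the 12 mm gap.
- tip_left (a point): Inner edge, underside end of the left leg's tip (4 mm thick steel), 2 mm above the tweezers' underside. The distance between tip_left and tip_right is the tip gap.
- tip_right (a point): The same point of the right leg's tip.
- gauge: Fixed setting gauge: aluminium block on a dark foot, 72 x 64 mm (foot x -30 to 42, block x -26 to 38 mm), top 25 mm above the belt, with an upright back plate 56 mm wide at x = 32 to 38 mm that rises 33 mm above the top. Origin: on the belt; x to the back plate, y left, z up. Two thin dark lines 12 mm apart (y = +-6 mm) run along x over the top (x -22 to 32 mm) and up the back plate.
- mark_left (a point): Middle of the left line (y = 6 mm) on the gauge's top face, x = 0; axes as the gauge.
- mark_right (a point): Middle of the right line (y = -6 mm) on the gauge's top face, x = 0; axes as the gauge.
- inductor_a: Copper ring-shaped inductor, 40 mm across, 17 mm high, loose bystander; origin under its centre.
- inductor_b: A second such inductor, loose bystander; origin under its centre.
- capacitor: Black can capacitor, 30 mm diameter, 47 mm high, standing loose, bystander; origin under its centre.

How it is judged:
By the outcome, as a careful person would: the job done as asked, in the order asked, and still so for the second after the job is handed in, while the arm keeps its last pose, push and grip.
It also fails if it takes over 45 s, if anything falls off the work surface, if the arm or the gripper's body presses on something with over 40 N, if the wrist force passes 120 N, or if a joint passes its speed limit or range.

## Working session

There is one attempt and no reset: what is moved stays moved. The work goes in short steps, Python scripts to look and compute and a shell command to move; the robot and the scene stay as the last step left them, time stands still between calls to the robot, and variables do not carry over. Pictures are saved under pics/ and viewed, about 8 in all and at most 12, crops included, and the job is handed in when it is done.

```bash
mkdir -p pics; cat > h.py <<'E'
import numpy as np, cv2, json
from cell import read_state, cams, manip
def K(c):
    f=200/np.tan(np.radians(c["vertical_fov"])/2)
    return np.array([[f,0,c["cx"]],[0,f,c["cy"]],[0,0,1.]])
def ray(c,px,z):
    """pixels -> world points on plane z"""
    R=np.array(c["R"]);t=np.array(c["t"])
    u=cv2.undistortPoints(np.array(px,float).reshape(-1,1,2),K(c),np.array(c["dist_coeffs"],float)).reshape(-1,2)
    d=np.c_[u,np.ones(len(u))]@R; o=-R.T@t
    return o+d*((z-o[2])/d[:,2])[:,None]
def proj(c,X):
    return cv2.projectPoints(np.array(X,float).reshape(-1,1,3),cv2.Rodrigues(np.array(c["R"]))[0],np.array(c["t"],float),K(c),np.array(c["dist_coeffs"],float))[0].reshape(-1,2)
def snap(n,f):
    c=cams.get_calibration(n); im=cams.camera(n)
    cv2.imwrite(f"pics/{f}.png",im[:,:,::-1]); return c,im
E
python3 - <<'E'
from h import *
s=read_state(); print(s)
for n in("top","side","wrist"):
    c,im=snap(n,n+"0"); R=np.array(c["R"]); print(n,c["vertical_fov"],c["dist_coeffs"],-R.T@np.array(c["t"]),R.round(2).tolist())
E
```

```text
{'clock': 0.0, 'joints': array([ 1.06139102e+00,  3.00480563e-01,  1.52157952e+00, -2.88519867e-05,
        1.32071459e+00, -6.65959567e-02]), 'qd': array([-0.00157403, -0.00138914, -0.00247021,  0.00109385,  0.00013462,
       -0.00163999]), 'effort': array([ 1.96123809e-03, -5.31824005e+01, -3.52729332e+01,  7.09006819e-02,
        2.45218672e-02, -9.87109547e-05]), 'eef_pos': array([235.54510786, 496.72440695, 212.88179918]), 'eef_rot': array([-3.14041139e+00, -5.07759345e-05,  2.69879043e+00]), 'wrist_force': array([ 0.42800046, -0.21203779,  0.24643199]), 'moment': array([0.06431858, 0.03343218, 0.01194305]), 'finger_gap': 93.7762460166504}
top 47.56871608996997 [-0.10845357  0.          0.          0.          0.        ] [ 332.16773879  301.44905508 1013.70476849] [[0.02, -1.0, 0.0], [-0.98, -0.02, -0.2], [0.2, 0.0, -0.98]]
side 45.03469457071754 [-0.01733637  0.          0.          0.          0.        ] [486.28555396 802.77772821 752.22857946] [[-0.99, -0.11, 0.01], [-0.09, 0.8, -0.59], [0.05, -0.59, -0.8]]
wrist 58.49722500088729 [-0.07441305  0.          0.          0.          0.        ] [165.9960836  530.90390468 384.09107815] [[0.43, 0.9, -0.0], [0.87, -0.41, 0.27], [0.24, -0.12, -0.96]]
```

View pics/top0.png

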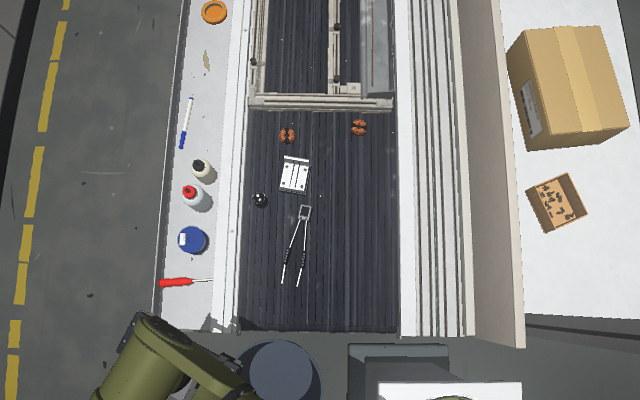

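View pics/side0.png

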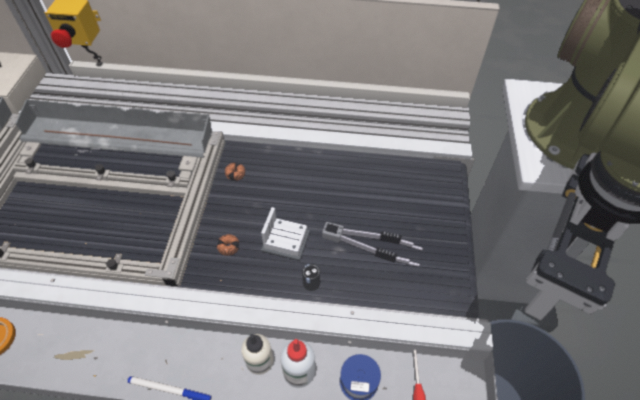

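Top view: the tweezers point back towards the robot, with the block at (305,212), the pads near (289,255) and (303,257), and the tips at (283,285) and (298,286). The gauge is at (295,174), its back plate is at the far side, the capacitor is at (260,200), and the inductors are beyond. The side view agrees.

```bash
python3 - <<'E'
from h import *
c=cams.get_calibration("top"); d=cams.get_calibration("side")
def P(n,a,z,b=None):
    print(n,ray(c,[a],z)[0].round(0), ray(d,[b],z)[0].round(0) if b else "")
P("block",(305,212),20,(333,229)); P("padR?",(289,255),20,(385,255)); P("padL?",(303,257),20,(390,238))
P("tip1",(283,285),4,(418,264));P("tip2",(298,286),4,(422,247))
P("gauge",(294,176),25,(288,236));P("cap",(260,200),45,(311,271));P("ind1",(287,135),10,(228,243));P("ind2",(359,127),10,(235,171))
w=cams.get_calibration("wrist");R=np.array(w["R"]);s=read_state()
from scipy.spatial.transform import Rotation as Ro
T=Ro.from_euler("xyz",s["eef_rot"]).as_matrix()
print("tool axes",T.round(3).tolist()); print("cam in tool",T.T@(-R.T@np.array(w["t"])-s["eef_pos"]), (T.T@R.T[:,2]).round(3),(T.T@R.T[:,0]).round(3))
E
```

```text
block [517. 326.  20.] [516. 331.  20.]
padR? [421. 358.  20.] [421. 374.  20.]
padL? [417. 328.  20.] [413. 338.  20.]
tip1 [356. 370.   4.] [361. 376.   4.]
tip2 [354. 337.   4.] [353. 341.   4.]
gauge [598. 353.  25.] [593. 358.  25.]
cap [537. 424.  45.] [543. 433.  45.]
ind1 [701. 373.  10.] [700. 376.  10.]
ind2 [725. 204.  10.] [724. 210.  10.]
tool axes [[-0.904, 0.428, -0.0], [0.428, 0.904, -0.001], [0.0, -0.001, -1.0]]
cam in tool [  77.49586677    0.87401334 -171.11672617] [-0.267  0.     0.964] [0.001 1.    0.   ]
```

```bash
python3 -m handwheel '[[-0.046,-0.011,0,-4],[-0.092,-0.023,0,-8],[-0.138,-0.034,0,-12],[-0.184,-0.046,0,-16],[-0.228,-0.057,0,-16]]' 0 20; python3 -m handwheel '[[0,0,0,0],[0,0,0,0]]'; python3 - <<'E'
from h import *
s=read_state(); print(s["eef_pos"],s["eef_rot"],s["joints"])
c,im=snap("wrist","w1")
import pickle; pickle.dump((c,im),open("w1.pkl","wb"))
E
```

```text
clock: 0.78
eef_pos: [418.2, 346.4, 212.9]
eef_rot: [-3.141, -0.0, 2.979]
wrist_force: [0.6, -0.2, 0.2]
finger_gap: 94.2
clock: 1.02
eef_pos: [417.9, 346.5, 212.7]
eef_rot: [-3.14, -0.001, 2.979]
wrist_force: [0.1, -0.8, 0.4]
finger_gap: 94.0
[417.87619541 346.5024813  212.74128843] [-3.14039702e+00 -9.12018444e-04  2.97863257e+00] [ 6.24915460e-01  2.85429276e-01  1.54132294e+00 -2.03404480e-04
  1.31633127e+00 -7.82869983e-01]
```

View pics/w1.png

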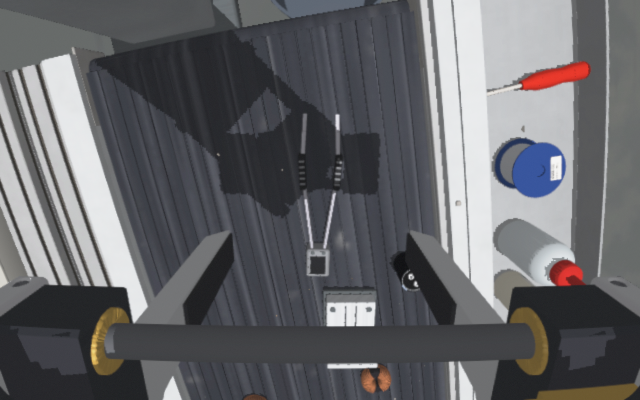

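The wrist view shows the whole tweezers: tips at (304,115) and (338,115), pads at (302,172) and (339,173), and the block at (317,262). The gauge starts at (350,290). I'll enlarge it for accurate pixels.

```bash
python3 - <<'E'
from h import *
im=cv2.imread("pics/w1.png"); cr=im[105:285,270:375]
a=cv2.resize(cr,None,fx=3.3,fy=3.3,interpolation=cv2.INTER_CUBIC)
t=cv2.imread("pics/top0.png")[145:205,265:325]
b=cv2.resize(t,None,fx=7,fy=7,interpolation=cv2.INTER_CUBIC)
o=np.zeros((600,780,3),np.uint8);o[:a.shape[0],:a.shape[1]]=a;o[:420,355:775]=b
o=cv2.convertScaleAbs(o,alpha=1.4)
cv2.imwrite("pics/crop1.png",o)
E
```

```text
(no output)
```

View pics/crop1.png

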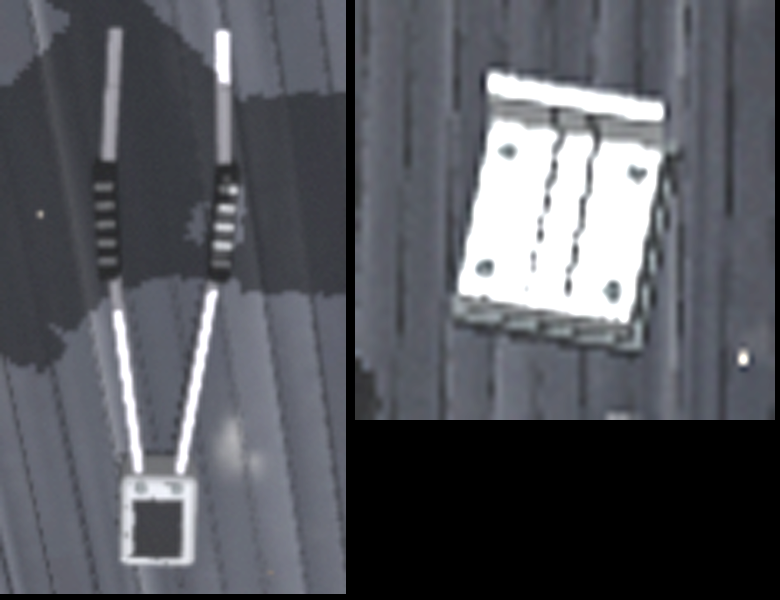

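Crop readings: the pads centre at (108,221) and (221,223), the block at (159,522), and the tip ends at (115,30) and (223,32). The gauge lines are clear in the top crop, running from (533,268) and (570,292) up to (555,125) and (594,130).

```bash
python3 - <<'E'
from h import *; import pickle
c,im=pickle.load(open("w1.pkl","rb"))
q=lambda p:np.array(p,float)/3.3+[270,105]
pads=ray(c,q([(108,221),(221,223)]),21); blk=ray(c,q([(159,522)]),20); tips=ray(c,q([(115,30),(223,32)]),10)
print(pads,blk,tips,np.linalg.norm(pads[0]-pads[1]),np.linalg.norm(tips[0]-tips[1]))
mid=pads.mean(0); d=tips.mean(0)-blk[0]; print("mid",mid,"yaw",np.degrees(np.arctan2(d[1],d[0])),"len",np.linalg.norm(d[:2]),"blk->mid",np.linalg.norm((mid-blk[0])[:2]))
ct=cams.get_calibration("top"); g=lambda p:(np.array(p,float)-[355,0])/7+[265,145]
L=ray(ct,g([(533,268),(570,292),(555,125),(594,130),(459,290),(632,320),(490,120),(663,145)]),25); print(L)
for i,j in((0,2),(1,3),(4,6),(5,7)):
    v=L[j]-L[i];print(np.degrees(np.arctan2(v[1],v[0])),np.linalg.norm(v))
s=read_state(); 
from scipy.spatial.transform import Rotation as Ro
T=Ro.from_euler("xyz",s["eef_rot"]).as_matrix(); print("shift to grip",T.T@(mid-s["eef_pos"]))
E
```

```text
[[411.50450407 330.85421541  21.        ]
 [417.84531842 365.72878954  21.        ]] [[516.5464735 329.7925183  20.       ]] [[354.40106853 342.54762546  10.        ]
 [360.41022951 375.55798112  10.        ]] 35.446323475008846 33.55284781639913
mid [414.67491125 348.29150248  21.        ] yaw 169.5817229851595 len 161.80842466687832 blk->mid 103.5375661817229
[[581.14078293 360.00714287  25.        ]
 [573.47126727 347.89436332  25.        ]
 [629.0623226  354.44936281  25.        ]
 [627.6408653  341.760038    25.        ]
 [573.37548824 383.4951125   25.        ]
 [564.68808559 327.79755046  25.        ]
 [630.31478373 375.58776635  25.        ]
 [623.06407537 319.28838172  25.        ]]
-6.6154183071250205 48.24274954044169
-6.460819385773616 54.515826119206686
-7.906284739292528 57.485732965069445
-8.293304133466444 58.992899025006274
shift to grip [  2.97186139   1.18515497 191.79944152]
```

```bash
python3 -m handwheel '[[0.003,0.001,0.05,1],[0.003,0.001,0.10,1],[0.003,0.001,0.15,1],[0.003,0.001,0.19,1],[0.003,0.001,0.202,1]]'; python3 -m handwheel '[[0,0,0,0],[0,0,0,0],[0,0,0,0]]' 0.54 25;
```

```text
clock: 1.7
eef_pos: [413.0, 348.2, 8.9]
eef_rot: [-3.138, -0.003, 2.963]
wrist_force: [-0.4, -0.2, -0.1]
finger_gap: 93.6
clock: 2.08
eef_pos: [413.5, 348.7, 10.2]
eef_rot: [-3.14, -0.002, 2.964]
wrist_force: [0.4, -0.9, 0.7]
finger_gap: 67.5
```

```bash
python3 -m handwheel '[[0.0,0,0,0],[0.0,0,0,0],[0.0,0,0,0],[0.0,0,0,0]]';python3 -m handwheel '[[0.0,0,0,0],[0.0,0,0,0],[0.0,0,0,0],[0.0,0,0,0]]' 0.6;python3 - <<'E'
from h import *
c,im=snap("wrist","w2")
cv2.imwrite("pics/w2c.png",cv2.resize(im[60:320,200:440,::-1],None,fx=2.3,fy=2.3))
E
```

```text
clock: 2.58
eef_pos: [413.6, 348.8, 10.5]
eef_rot: [-3.14, -0.001, 2.963]
wrist_force: [-1.6, -1.0, 4.8]
finger_gap: 43.4
clock: 3.08
eef_pos: [413.7, 348.7, 10.6]
eef_rot: [-3.14, -0.001, 2.963]
wrist_force: [-0.9, -2.8, 3.8]
finger_gap: 37.8
```

View pics/w2c.png

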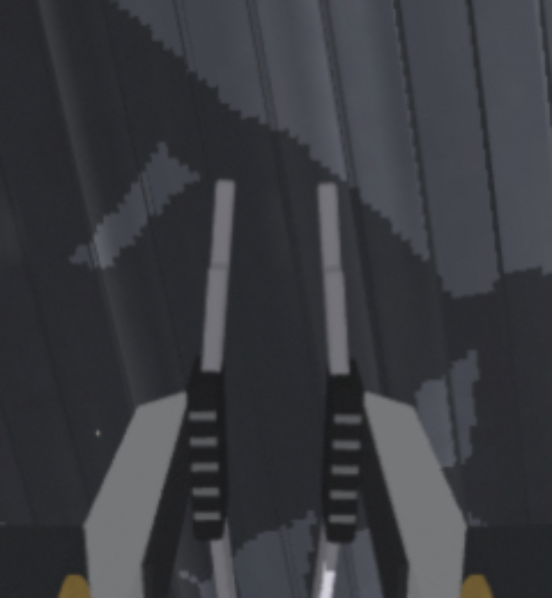

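The grasp is good: both fingers sit on the middles of the pads, and the tips are open by roughly 18 mm. Lifting.

```bash
python3 -m handwheel '[[0,0,-0.01,0],[0,0,-0.03,0],[0,0,-0.06,0],[0,0,-0.095,0],[0,0,-0.12,0]]'; python3 -m handwheel '[[-0.02,0.006,0,9],[-0.045,0.012,0,18],[-0.07,0.02,0,27],[-0.095,0.027,0,36],[-0.118,0.033,0,45]]';python3 -m handwheel '[[0,0,0,9],[0,0,0,18],[0,0,0,27],[0,0,0,36],[0,0,0,45]]';python3 -m handwheel '[[0,0,0,9],[0,0,0,18],[0,0,0,27],[0,0,0,36],[0,0,0,45]]'
```

```text
clock: 3.75
eef_pos: [414.0, 349.1, 132.5]
eef_rot: [-3.141, -0.001, 2.964]
wrist_force: [-0.2, -0.1, -1.8]
finger_gap: 37.6
clock: 4.38
eef_pos: [536.7, 360.8, 132.7]
eef_rot: [-3.141, -0.0, 2.173]
wrist_force: [-0.4, 0.2, -0.7]
finger_gap: 37.7
clock: 5.0
eef_pos: [536.6, 360.8, 133.0]
eef_rot: [-3.141, 0.0, 1.382]
wrist_force: [0.8, 0.1, -0.8]
finger_gap: 37.6
clock: 5.62
eef_pos: [536.5, 360.9, 133.3]
eef_rot: [-3.141, 0.001, 0.592]
wrist_force: [-0.9, -1.3, -0.8]
finger_gap: 37.8
```

```bash
python3 -m handwheel '[[0,0,0,9],[0,0,0,18],[0,0,0,27],[0,0,0,36],[0,0,0,41]]';python3 -m handwheel '[[0,0,0,0],[0,0,0,0]]'; python3 - <<'E'
from h import *; import pickle
print(read_state()["joints"])
c,im=snap("wrist","w3"); pickle.dump((c,im),open("w3.pkl","wb"))
cv2.imwrite("pics/w3c.png",cv2.resize(im[20:320,160:480,::-1],None,fx=2,fy=2,interpolation=cv2.INTER_CUBIC))
E
```

```text
clock: 6.25
eef_pos: [536.3, 360.9, 133.6]
eef_rot: [3.141, 0.001, -0.128]
wrist_force: [-0.3, 0.7, -0.1]
finger_gap: 37.5
clock: 6.5
eef_pos: [536.3, 360.9, 133.8]
eef_rot: [3.141, 0.001, -0.126]
wrist_force: [0.1, 0.1, -0.8]
finger_gap: 37.7
[5.35546195e-01 5.82633055e-01 1.30659574e+00 5.29889008e-04
 1.25316992e+00 2.23181763e+00]
```

View pics/w3c.png

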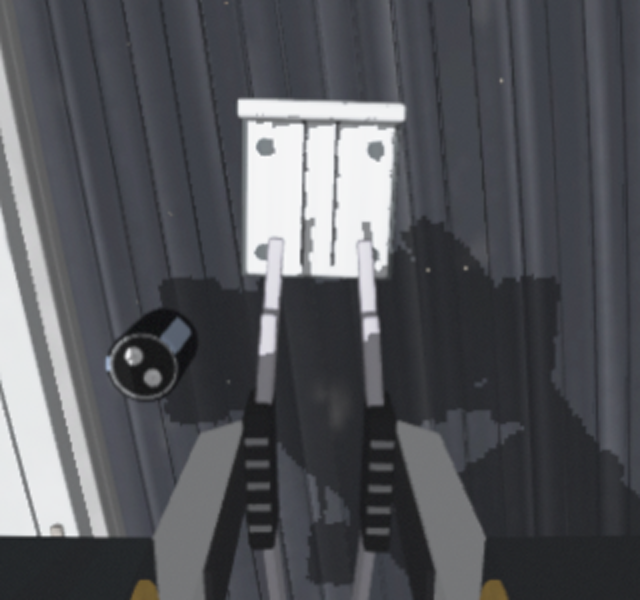

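The tips are at crop (276,240) and (365,243). The gauge lines run from (305,123) to (301,263) and from (338,123) to (333,265), and the front edge is at y≈276.

```bash
cat > m.py <<'E'
from h import *; import pickle
from scipy.spatial.transform import Rotation as Ro
c,im=pickle.load(open("w3.pkl","rb")); q=lambda p:np.array(p,float)/2+[160,20]
s=read_state(); T=Ro.from_euler("xyz",s["eef_rot"]).as_matrix()
loc=lambda X:(X-s["eef_pos"])@T   # tool frame
G=loc(ray(c,q([(305,123),(301,263),(338,123),(333,265),(246,274),(388,278),(246,121),(397,122)]),25)); print("gauge\n",G.round(1))
for i,j in((1,0),(3,2),(4,6),(5,7)): v=G[j]-G[i];print(np.degrees(np.arctan2(v[1],v[0])).round(2),np.linalg.norm(v).round(1))
u=s["eef_pos"][2]-10.6
for h in (4,10): print("tips",h,loc(ray(c,q([(284,240),(358,243),(276,240),(365,243)]),u+h)).round(1))
E
python3 m.py
```

```text
gauge
 [[ 90.6  -5.8 108.7]
 [ 37.6  -7.6 108.7]
 [ 90.6   6.6 108.7]
 [ 36.8   5.  108.8]
 [ 33.2 -29.3 108.8]
 [ 31.7  26.8 108.8]
 [ 91.3 -28.  108.7]
 [ 91.1  28.8 108.7]]
1.89 53.0
1.66 53.8
1.3 58.1
1.89 59.4
tips 4 [[ 58.1  -9.3   6.5]
 [ 57.4   9.1   6.5]
 [ 58.1 -11.3   6.5]
 [ 57.4  10.8   6.5]]
tips 10 [[ 58.8  -9.    0.5]
 [ 58.1   8.7   0.5]
 [ 58.8 -10.9   0.5]
 [ 58.1  10.4   0.5]]
```

```bash
python3 -m handwheel '[[0,-0.0023,0,1.75],[0,-0.0023,0.03,1.75],[0,-0.0023,0.055,1.75],[0,-0.0023,0.074,1.75],[0,-0.0023,0.078,1.75]]';python3 -m handwheel '[[0,0,0,0],[0,0,0,0]]' 0.63; python3 -m handwheel '[[0,0,0,0],[0,0,0,0]]'; python3 - <<'E'
from h import *; import pickle
c,im=snap("wrist","w4"); pickle.dump((c,im),open("w4.pkl","wb"))
cv2.imwrite("pics/w4c.png",cv2.resize(im[20:220,210:430,::-1],None,fx=3,fy=3,interpolation=cv2.INTER_CUBIC))
E
```

```text
clock: 7.18
eef_pos: [536.1, 363.1, 54.7]
eef_rot: [3.14, 0.002, -0.157]
wrist_force: [0.8, -0.2, -1.6]
finger_gap: 38.1
clock: 7.42
eef_pos: [536.5, 363.3, 55.5]
eef_rot: [3.141, 0.001, -0.157]
wrist_force: [-0.7, -0.4, -0.9]
finger_gap: 35.0
clock: 7.68
eef_pos: [536.7, 363.4, 56.1]
eef_rot: [-3.141, 0.001, -0.157]
wrist_force: [0.5, -0.3, -1.5]
finger_gap: 34.8
```

View pics/w4c.png

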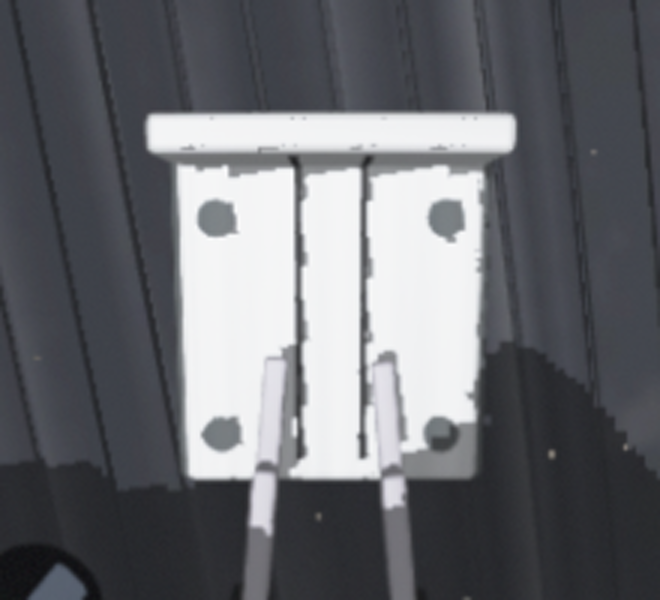

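Tip inner edges are at crop (287,358) and (374,362). The lines run from (296,165) to (301,455) and from (364,165) to (362,455). The tips sit symmetrically about the lines and still a little wide.

```bash
python3 - <<'E'
from h import *; import pickle
from scipy.spatial.transform import Rotation as Ro
c,im=pickle.load(open("w4.pkl","rb")); q=lambda p:np.array(p,float)/3+[210,20]
s=read_state(); print(s["eef_pos"],s["finger_gap"]); T=Ro.from_euler("xyz",s["eef_rot"]).as_matrix()
loc=lambda X:(X-s["eef_pos"])@T
print(loc(ray(c,q([(296,165),(301,455),(364,165),(362,455),(190,478),(476,478)]),25)).round(1))
u=s["eef_pos"][2]-10.6
for h in (2,10): print("tips",h,loc(ray(c,q([(287,358),(374,362),(265,358),(397,362)]),u+h)).round(1))
E
```

```text
[536.61823296 363.36640496  55.9109472 ] 35.03505419633675
[[ 90.6  -6.5  30.8]
 [ 37.2  -5.9  30.9]
 [ 90.6   5.7  30.8]
 [ 37.2   5.8  30.9]
 [ 32.7 -27.4  30.9]
 [ 32.7  27.9  30.9]]
tips 2 [[ 58.2  -7.6   8.5]
 [ 57.6   6.9   8.5]
 [ 58.2 -11.3   8.5]
 [ 57.6  10.8   8.5]]
tips 10 [[ 59.1  -7.3   0.5]
 [ 58.5   6.6   0.5]
 [ 59.1 -10.8   0.5]
 [ 58.5  10.3   0.5]]
```

```bash
python3 -m handwheel '[[0,0,0.005,0],[0,0,0.01,0],[0,0,0.016,0],[0,0,0.016,0],[0,0,0.016,0]]' 0.638;python3 -m handwheel '[[0,0,0,0],[0,0,0,0],[0,0,0,0]]'; python3 - <<'E'
from h import *; import pickle
s=read_state();c,im=snap("wrist","w5"); pickle.dump((c,im,s),open("w5.pkl","wb"))
cv2.imwrite("pics/w5c.png",cv2.resize(im[80:210,260:380,::-1],None,fx=4.5,fy=4.5,interpolation=cv2.INTER_CUBIC))
c,im=snap("side","s5"); pickle.dump((c,im),open("s5.pkl","wb"))
cv2.imwrite("pics/s5c.png",cv2.resize(im[185:285,240:370,::-1],None,fx=6,fy=6,interpolation=cv2.INTER_CUBIC))
E
```

```text
clock: 8.35
eef_pos: [536.7, 363.4, 40.0]
eef_rot: [-3.142, 0.001, -0.157]
wrist_force: [0.5, -0.8, -0.9]
finger_gap: 34.1
clock: 8.72
eef_pos: [536.7, 363.4, 40.0]
eef_rot: [-3.141, 0.001, -0.157]
wrist_force: [0.7, -0.3, -0.9]
finger_gap: 34.4
```

View pics/w5c.png

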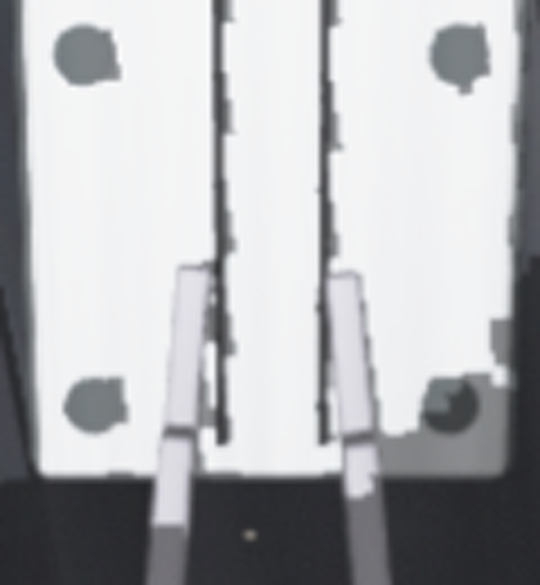

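View pics/s5c.png

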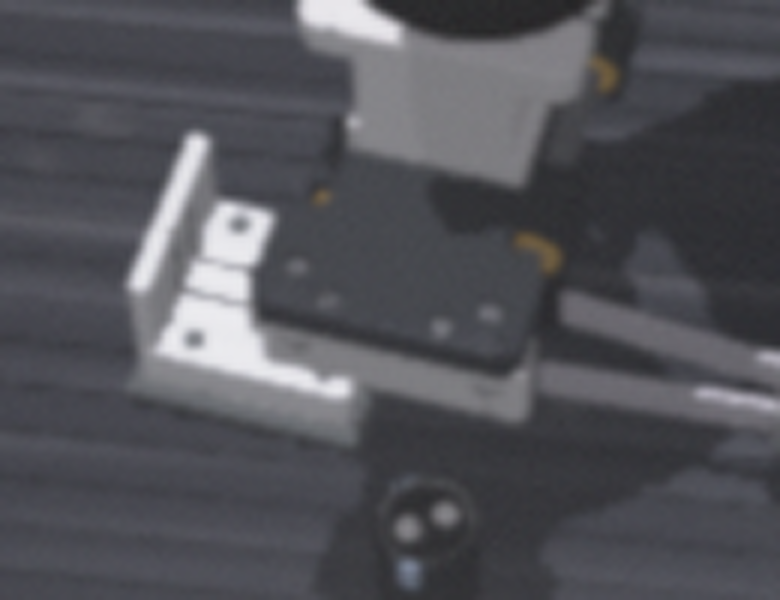

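The wrist crop shows tip inner edges at (209,267) and (329,273), with the lines at x≈220 and 324, so the right tip is nearly on its line and the left is about 1 mm outside. The side view is blocked by the gripper, and the capacitor is undisturbed.

```bash
cat > m5.py <<'E'
from h import *; import pickle,sys
from scipy.spatial.transform import Rotation as Ro
def go(f,lines,tips):
    c,im,s=pickle.load(open(f,"rb")); q=lambda p:np.array(p,float)/4.5+[260,80]
    print(s["eef_pos"],s["finger_gap"]); T=Ro.from_euler("xyz",s["eef_rot"]).as_matrix()
    loc=lambda X:(X-s["eef_pos"])@T
    print(loc(ray(c,q(lines),25)).round(2))
    for h in (2,6,10):
        t=loc(ray(c,q(tips),s["eef_pos"][2]-10.6+h)); print(h,t[:,:2].round(2).tolist(),"gap",(t[1]-t[0])[1].round(2),"mid",((t[1]+t[0])[1]/2).round(2),"thick",(t[0]-t[2])[1].round(2),(t[3]-t[1])[1].round(2))
if __name__=="__main__":
    go("w5.pkl",[(219,20),(221,270),(222,430),(325,20),(324,270),(324,430)],[(209,267),(329,273),(180,267),(358,273)])
E
python3 m5.py
```

```text
[536.69157422 363.42031973  40.03844014] 34.36306375362636
[[84.93 -6.05 14.98]
 [57.12 -5.99 15.  ]
 [38.26 -5.99 15.01]
 [84.94  5.74 14.98]
 [57.13  5.89 15.  ]
 [38.27  6.07 15.01]]
2 [[58.17, -7.14], [57.52, 6.22], [58.17, -10.37], [57.52, 9.45]] gap 13.36 mid -0.46 thick 3.23 3.23
6 [[58.61, -7.0], [57.97, 6.06], [58.61, -10.16], [57.98, 9.22]] gap 13.06 mid -0.47 thick 3.16 3.16
10 [[59.06, -6.86], [58.43, 5.9], [59.06, -9.95], [58.44, 8.99]] gap 12.77 mid -0.48 thick 3.08 3.09
```

```bash
python3 -m handwheel '[[0,0.0004,0,0],[0,0.0004,0,0],[0,0.0004,0,0],[0,0.0004,0,0]]' 0.641; python3 - <<'E'
from h import *; import pickle
g=[];ims=[]
for i in range(8):
    s=read_state();g.append(s["finger_gap"]);c=cams.get_calibration("wrist");im=cams.camera("wrist");ims.append(im.astype(float))
A=np.mean(ims,0); s["finger_gap"]=np.mean(g); print("gap",np.mean(g),np.std(g))
pickle.dump((c,A,s),open("w6.pkl","wb"))
G=A.mean(2)
for r in (138,141,144,148): print(r,[int(v) for v in G[r,294:346]])
cv2.imwrite("pics/w6c.png",cv2.resize(A[80:210,260:380,::-1].astype(np.uint8),None,fx=4.5,fy=4.5,interpolation=cv2.INTER_CUBIC))
E
```

```text
clock: 9.32
eef_pos: [536.6, 363.0, 40.0]
eef_rot: [-3.142, 0.001, -0.157]
wrist_force: [0.4, -0.1, -1.2]
finger_gap: 34.2
gap 33.91944450239917 0.24873806656643083
138 [244, 244, 244, 244, 244, 241, 227, 222, 220, 207, 157, 146, 126, 66, 103, 195, 239, 242, 242, 242, 242, 241, 241, 241, 242, 243, 243, 244, 244, 243, 243, 243, 243, 242, 241, 224, 107, 103, 193, 240, 242, 242, 242, 243, 243, 243, 243, 242, 242, 241, 241, 241]
141 [243, 244, 244, 244, 239, 214, 217, 227, 228, 226, 225, 218, 174, 88, 90, 183, 239, 242, 242, 242, 241, 240, 240, 241, 242, 242, 243, 243, 244, 244, 243, 243, 243, 242, 241, 225, 108, 95, 144, 176, 184, 188, 192, 196, 193, 215, 241, 242, 241, 241, 241, 241]
144 [243, 244, 244, 244, 239, 214, 222, 228, 228, 227, 226, 218, 170, 78, 71, 170, 238, 242, 242, 242, 241, 241, 240, 241, 241, 242, 243, 243, 244, 243, 243, 243, 242, 242, 241, 225, 108, 101, 168, 218, 228, 228, 226, 223, 204, 181, 230, 241, 241, 241, 241, 241]
148 [243, 244, 244, 244, 238, 217, 226, 228, 227, 226, 223, 204, 144, 70, 72, 145, 223, 240, 242, 242, 241, 240, 240, 240, 241, 242, 243, 243, 243, 243, 243, 243, 242, 241, 239, 215, 101, 80, 143, 212, 228, 228, 226, 224, 218, 190, 199, 239, 241, 241, 241, 241]
```

View pics/w6c.png

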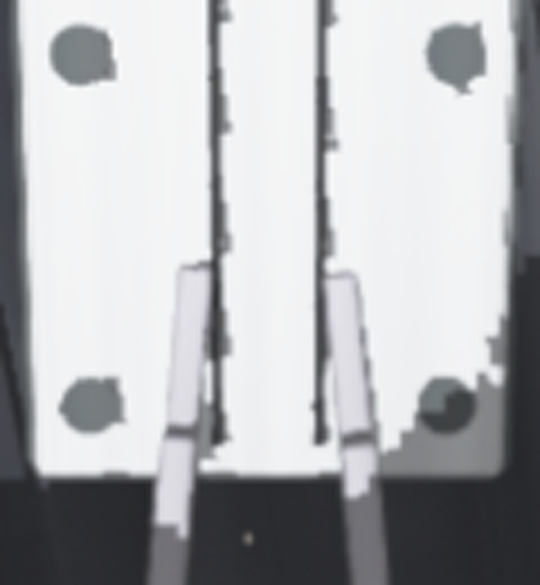

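```bash
python3 - <<'E'
from m5 import go
f=lambda u,v:((u-260)*4.5,(v-80)*4.5)
go("w6.pkl",[f(307.4,100),f(307.4,141),f(330.5,141)],[f(306,141),f(331.8,143),f(298.7,141),f(339.3,143)])
E
```

```text
[536.62885428 362.97557644  39.97967449] 33.91944450239917
[[77.3  -6.78 14.92]
 [56.58 -6.92 14.94]
 [56.59  5.07 14.94]]
2 [[57.31, -7.41], [56.32, 5.53], [57.32, -11.07], [56.33, 9.3]] gap 12.94 mid -0.94 thick 3.66 3.77
6 [[57.77, -7.27], [56.81, 5.39], [57.78, -10.85], [56.81, 9.07]] gap 12.66 mid -0.94 thick 3.58 3.68
10 [[58.23, -7.12], [57.29, 5.25], [58.24, -10.62], [57.29, 8.85]] gap 12.37 mid -0.94 thick 3.5 3.6
```

The tips are centred on the lines: tip mid −0.94 mm against line mid −0.93 mm. The gap is about 12.5 mm from the image and 11.9 mm from the finger opening. I'll add a hair more squeeze, then hold.

```bash
python3 -m handwheel '[[0,0,0,0],[0,0,0,0],[0,0,0,0],[0,0,0,0],[0,0,0,0]]' 0.642; for i in 1 2 3 4 5; do python3 -m handwheel '[[0,0,0,0],[0,0,0,0],[0,0,0,0],[0,0,0,0],[0,0,0,0]]' | tr '\n' ' '; echo; done; python3 - <<'E'
from h import *
A=np.mean([cams.camera("wrist").astype(float) for _ in range(6)],0).mean(2); s=read_state(); print(s["eef_pos"],s["clock"],s["finger_gap"])
for r in (141,144): print(r,[int(v) for v in A[r,294:346]])
E
```

```text
clock: 10.35
eef_pos: [536.6, 363.0, 40.0]
eef_rot: [3.142, 0.001, -0.157]
wrist_force: [-0.6, -0.7, -1.0]
finger_gap: 34.0
clock: 10.98 eef_pos: [536.6, 363.0, 40.0] eef_rot: [-3.142, 0.001, -0.157] wrist_force: [-0.1, 0.1, -1.4] finger_gap: 33.6 
clock: 11.6 eef_pos: [536.6, 363.0, 40.0] eef_rot: [-3.142, 0.001, -0.157] wrist_force: [0.2, -0.4, -0.9] finger_gap: 33.5 
clock: 12.22 eef_pos: [536.6, 363.0, 40.0] eef_rot: [-3.142, 0.001, -0.157] wrist_force: [-0.3, -0.3, -1.0] finger_gap: 34.0 
clock: 12.85 eef_pos: [536.6, 363.0, 40.0] eef_rot: [3.142, 0.001, -0.157] wrist_force: [0.2, 0.6, -1.5] finger_gap: 33.7 
clock: 13.48 eef_pos: [536.6, 363.0, 40.0] eef_rot: [-3.142, 0.001, -0.157] wrist_force: [0.6, 0.3, -0.1] finger_gap: 33.6 
[536.58427108 363.00605212  39.98609391] 13.775 34.161138698998805
141 [243, 244, 244, 244, 241, 224, 216, 228, 228, 227, 225, 218, 182, 103, 92, 183, 239, 242, 242, 242, 241, 240, 240, 241, 242, 242, 243, 243, 243, 243, 243, 243, 243, 242, 241, 225, 109, 101, 149, 178, 184, 187, 191, 192, 185, 213, 241, 242, 242, 241, 241, 241]
144 [243, 244, 244, 244, 239, 213, 219, 227, 228, 227, 226, 218, 168, 80, 71, 170, 238, 242, 242, 242, 241, 240, 240, 241, 241, 242, 243, 243, 243, 243, 243, 243, 242, 242, 241, 225, 110, 121, 190, 223, 228, 227, 226, 223, 208, 200, 236, 241, 241, 241, 241, 241]
```

Steady for over 3 s: the wrist force is about 1 N (the tweezers' weight, so no contact) and the tips are not moving.

```bash
python3 -c "
from cell import manip; print(manip.sign_off())"
```

```text
the job is handed in; nothing more can be done
None
```

I picked the tweezers up by their grip pads, turned them about 180°, brought the tips over the gauge and squeezed them to about 12 mm. The job was handed in with the gap still held; no verdict was given.

**Gap:** The two checks differ slightly. The finger opening of about 33.8 mm implies a gap of about 11.7 mm. The last full image measurement gave about 12.5 mm, just before a final small squeeze of about 0.2 mm, and I left the gap between the two.

**Position:** In that same measurement the tips were centred on the two lines to within about 0.1 mm and stood close to the middle of the gauge's top. They pointed at the back plate to within about half a degree.

**Height:** The tip undersides should be about 6 mm above the gauge top. I worked this out from the arm height and the pickup height, because the gripper hid the tips from the side camera.

**Holding and contact:** The gap was steady for about 3 s before hand-in. The wrist force stayed near 1 N, roughly the tweezers' weight, so there was no sign of touching the gauge. The capacitor and gauge were undisturbed in the last side view. The inductors were not checked again, but the moves stayed clear of them.

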